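# Hang the blue jigger template on its pin

## Robot

A 6-joint arm with a two-finger parallel gripper is mounted at the origin on the work surface. World frame = base frame: x ahead of the robot, y to its left, z up, the work surface at z = 0. Lengths are in m, angles in rad, forces in N, time in s.
With the tool pointing down it reaches from about 0.375 to 0.9 m from the base axis. Payload 3.1 kg.
Tool frame: the origin (TCP) lies on the centre line of the jaws, within the pads' length; the fingertips stand 14 mm ahead of it and the grasp point (between the pads) lies 5 mm behind it; z points along the fingers, y is the line along which they close (so a half turn about z gives the same grasp; the last joint's range is limited). The gripper opens to 87 mm and grips with 3 to 60 N. Pads are 19 mm wide; open, the fingers measure 117 mm over their backs; the gripper's body (75 mm by 190 mm) begins 51 mm behind the grasp point.
Start: joints at [-1.323, 0.527, 1.433, -0, 1.181, -0.178], TCP at [0.259, -0.569, 0.237] pointing down, gripper open.
Joint ranges: [-3.08, 3.08], [-0.75, 2.2], [0.22, 2.44], [-1.43, 4.57], [0, 2.65], [-2.85, 2.85]. Speed limits (rad/s): [2.79, 2.79, 3.14, 3.14, 3.14, 3.14].

## Interface

Orientations are given as a unit quaternion [x, y, z, w].
In Python, from rig import robot gives the robot as it stands.
- The arm moves only by the tool move_arm, never from a script. Its argument "commands" is a list of rows, each an object with "hand": the finger opening in cm, from 0 to 8.7; "travel": the shift along the tool's x, y, z in cm, a list of three; "twist": the turn, a rotation vector about the tool's x, y, z in degrees, a list of three. In form: [{"hand": hand, "travel": [dx, dy, dz], "twist": [wx, wy, wz]}, ...]. A call has 1 to 5 rows; each row shifts and turns the commanded pose from where the row before left it, along the tool's axes as they then stand; what a row does not reach is not made up. A row lasts 1/12 s, in which the tool goes at most 41.7 mm and 7.16 degrees, less where a joint would pass 70% of its speed; a pose out of reach is approached as far as the arm can. A call is refused whole if a number of a shift passes 4.17 or a number of a turn 7.16, either way. A call with a gripper value outside its range is refused whole. The fingers move at their own pace and stop on an object; "force" is the grip in N (left out, the last holds). Time passes only in rows, so rows that do not move let the fingers close. It gives the time, the measured TCP pose, the force, the opening and the grip force at its end, in the units of the state.
- robot.get_obs(): the state, without advancing time (a new reading comes with each control period).
- robot.camera(name): name is "scene" or "side" or "wrist"; returns a dict with "frame" (480x640x3 uint8, red, green, blue), "fov_y" (degrees; the focal length in pixels is half the picture's height over the tangent of half this angle, whatever the lens; pixels are square), "cx", "cy" (the principal point, pixels), "k1" (the pictures are not rectified: a ray, as slopes to the right and down, at radius r is drawn at 1 + k1 r^2 times it, then the intrinsics apply), "extrinsics" (4x4, takes a point from camera to world coordinates); the wrist camera has in their place "T_tool_cam" (4x4, takes a point from camera to tool coordinates, whose origin is the TCP and whose axes are the flange's). Camera axes: x right, y down, z forward; pixel columns grow to the right and rows downward; lengths in m; the calibration is good to about 2 mm. A picture is of the moment at which its call begins: read the wrist's pose just before it. There is no depth.
- robot.hand_in(): hands the job in; it is judged then, once.
The state is a dict: "time": time; "q": joint angles; "joint_velocities": joint speeds; "joint_torque": joint torques, N m; "position": TCP position; "tool_rot": TCP orientation; "ft_force": force on the tool from outside, world axes, zero at the start; "moment": the same for the moment, N m; "grip_width": finger opening in m; "grip_force": force on a finger pad.
Only numpy, scipy, OpenCV 4.12 (cv2) and the standard library are available. Lean on these libraries where they do the work, as an engineer would, in place of code of your own. Each camera call takes 0.05 s, during which the arm holds its last target. There are 200 camera calls.

## Task

Set up the jigger for bowls: lift the grey cover off the template case and lay it flat, handle up, on the clear near end of the ware board. Take the blue template out of the case, slide its side slot sideways over the jigger's headed pin and let it down so that it hangs upright and at rest from the notch at the slot's inner end. Leave the red template in its groove, and do not knock or shift the bowl, the glaze bottle or the plaster block.

Things in the scene. Friction and masses are not known exactly. Their poses are not given: they have to be found in the camera images.
- case: Fixed plywood case, outside 150 (x) x 142 (y) x 150 mm high, walls 5, floor 6 mm. Origin: centre of underside. Two grooves 11 mm wide between ribs 60 mm high run along its y at x = +30 and -30 mm; a template stands upright in each (lean up to 3 deg). At rim corners (+62,+58) and (-62,-58) 10 mm steel pins rise 14 mm above the rim. May stand left or right, the jigger across from it.
- cover: Loose grey plate 156 (x) x 148 (y) x 8 mm, about 0.25 kg, at first on the case's rim, two 17 mm holes over the rim pins, yaw as the case. Origin: centre of underside, z up. At its centre on top a dark wooden bar handle: 90 mm long along y, 16 mm thick along x, 30 mm high (top 38 mm above the origin).
- blue_template: Blue plate 8 mm thick (x), 120 wide (y), 140 tall (z), about 0.35 kg, in one of the grooves, yaw as the case. Origin: centre of bottom edge. Grip tab: y -30 to 30, z 100 to 140 mm. Slot: level channel z 66 to 82 mm, open at the edge y = +60, running in to y = -8; at its inner end (y -8 to 8) a notch rises to z = 92, where the pin rests when hung. Fits the pin either way round.
- red_template: Red plate template of the same shape and size, standing in the other groove of the case; it stays there.
- notch (a point): The point on the blue template where the pin's axis lies when hung: (0, 0, 87) mm in the template's frame; axes as the template.
- jigger: Fixed green head: base 130 x 130 x 14 mm, wheel disc radius 50 up to z 32 mm, post 40 wide (y), x -30 to 0, 158 high. Origin: centre of underside. A 10 mm pin points level along +x from the post's face x = 0, axis y = 0, z = 150. Brass head 24 mm across at x 24 to 31 leaves 24 mm of pin free; it will not pass the slot, so the plate slides on along the jigger's y, from the free side.
- pin (a point): Middle of the free length of the pin, on its axis, 12 mm out from the post's face and 150 mm above the table; x along the pin outwards, z up.
- board: Fixed wooden ware board on the table, 340 (its x, away from the robot) x 170 (its y) x 12 mm. Origin: centre of its underside. The bowl stands on its far half; its near half (x below 0) is clear, for the cover: the middle of that place is at x = -90 mm.
- bowl: Loose white bowl, rim radius 52 mm, 42 mm high, on the far half of the ware board. Origin: centre of its underside. Bystander.
- glaze_bottle: Loose white bottle, radius 28 mm, 165 mm high, beside the jigger's pin, on its +y or -y side, about 112 mm from it; it blocks that side for sliding the plate on. Origin: centre of its underside. Bystander.
- plaster_block: Loose plaster block 60 x 60 x 45 mm high on the other side of the jigger's pin, about 112 mm from it; low enough for the plate to pass above. Origin: centre of its underside. Bystander.
Mind the look-alikes: they are no part of the job. Several things have the shape of the cover; the one meant has the colours described above.

How it is judged:
At the end, for the whole second after the job is handed in: Blue template hangs still, pin in its notch (6 mm sideways, 4 mm in height, 12 mm along), tilt < 0.2 rad, square within 0.3. Cover flat (< 0.06 rad), still, handle up on the board, 0-130 mm nearer than its centre, within 45 mm of its midline. Red upright in its groove (< 6 mm up) (x of notch in the frame of pin between -0.012 and 0.012 m and y of notch in the frame of pin between -0.006 and 0.006 m and z of notch in the frame of pin between -0.004 and 0.004 m and angle between blue_template's own z axis and vertical below 0.2 rad and angle between the x axis of blue_template and the x axis of jigger, either way round below 0.3 rad and linear speed of each of blue_template, cover below 0.03 m/s and x of cover in the frame of board between -0.13 and 0 m and y of cover in the frame of board between -0.045 and 0.045 m and z of cover in the frame of board between 0.009 and 0.016 m and angle between cover's own z axis and vertical below 0.06 rad and z of red_template in the frame of case below 0.012 m and angle between red_template's own z axis and vertical below 0.15 rad); the robot touches nothing.
It fails at once if the red template is lifted out of its groove by more than 20 mm (z of red_template in the frame of case above 0.026 m).
It fails at once if the bowl is shifted by more than 15 mm (distance of bowl from where it was at the start of the episode above 0.015 m).
It fails at once if the glaze bottle is shifted by more than 15 mm or tipped (distance of glaze_bottle from where it was at the start of the episode above 0.015 m or angle between glaze_bottle's own z axis and vertical above 0.2 rad).
It fails at once if the plaster block is shifted by more than 15 mm (distance of plaster_block from where it was at the start of the episode above 0.015 m).
It also fails if it takes over 56 s, if anything falls off the work surface, if the arm or the gripper's body presses on something with over 40 N, if the wrist force passes 120 N, or if a joint passes its speed limit or range.

## Working session

There is one attempt and no reset: what is moved stays moved. The work goes in short steps, Python scripts to look and compute and a tool call to move; the robot and the scene stay as the last step left them, time stands still between calls to the robot, and variables do not carry over. Pictures are saved under pics/ and viewed, at most 10 in all, crops included, and the job is handed in when it is done.

Besides the shell and the picture viewer there is one more tool, called in YAML: its name, and indented under it one key for each argument. move_arm: Moves the arm, as the interface text tells. Its arguments: {"type":"object","properties":{"commands":{"type":"array"},"force":{"type":"number"}},"required":["commands"]}

```bash
mkdir -p pics; ls; cat > h.py <<'E'
import numpy as np, cv2
from scipy.spatial.transform import Rotation as R
from rig import robot
def snap(name):
    o=robot.get_obs(); c=robot.camera(name)
    if 'extrinsics' in c: T=np.array(c['extrinsics'])
    else:
        W=np.eye(4); W[:3,:3]=R.from_quat(o['tool_rot']).as_matrix(); W[:3,3]=o['position']; T=W@np.array(c['T_tool_cam'])
    c['T']=T; f=240/np.tan(np.radians(c['fov_y'])/2)
    c['K']=np.array([[f,0,c['cx']],[0,f,c['cy']],[0,0,1.]])
    return c
def save(c,fn): cv2.imwrite(fn,c['frame'][:,:,::-1])
def ray(c,uv):
    K=c['K'];d=np.array([(uv[0]-K[0,2])/K[0,0],(uv[1]-K[1,2])/K[1,1]]);u=d.copy()
    for _ in range(20): u=d/(1+c['k1']*(u@u))
    v=c['T'][:3,:3]@np.array([u[0],u[1],1]); return c['T'][:3,3],v/np.linalg.norm(v)
def onz(c,uv,z):
    o,d=ray(c,uv); return o+d*(z-o[2])/d[2]
def tri(obs):
    A=np.zeros((3,3));b=np.zeros(3)
    L=[ray(c,uv) for c,uv in obs]
    for o,d in L: P=np.eye(3)-np.outer(d,d);A+=P;b+=P@o
    p=np.linalg.solve(A,b); return p,[np.linalg.norm((np.eye(3)-np.outer(d,d))@(p-o)) for o,d in L]
def proj(c,p):
    q=np.linalg.inv(c['T'])@np.append(p,1); s=q[:2]/q[2]; s=s*(1+c['k1']*(s@s)); return (c['K']@np.append(s,1))[:2]
E
python3 - <<'E'
from h import *
for n in ['scene','side','wrist']:
    c=snap(n);save(c,f'pics/{n}0.png');print(n,c['fov_y'],c['k1'],c['cx'],c['cy'],c['T'].round(3).tolist())
    if n=='wrist':print(np.array(c['T_tool_cam']).round(3).tolist())
print(robot.get_obs())
E
```

```text
pics
scene 47.54286569656393 -0.04207005740749815 320.2844084027817 246.17709953625086 [[-0.504, 0.719, -0.479, 1.09], [0.864, 0.416, -0.285, 0.302], [-0.006, -0.557, -0.831, 1.117], [0.0, 0.0, 0.0, 1.0]]
side 50.37217223768816 -0.05287790611749544 321.04349142608044 241.85770460590345 [[-0.767, 0.412, -0.491, 1.191], [0.641, 0.511, -0.573, 0.803], [0.015, -0.754, -0.656, 1.058], [0.0, 0.0, 0.0, 1.0]]
wrist 60.1524474184107 -0.044467554791514076 316.36169950090766 243.1932157701994 [[0.414, -0.872, -0.26, 0.331], [-0.91, -0.398, -0.116, -0.535], [-0.002, 0.284, -0.959, 0.384], [0.0, 0.0, 0.0, 1.0]]
[[0.0, -0.959, -0.285, 0.08], [1.0, 0.0, 0.0, -0.001], [-0.0, -0.285, 0.959, -0.148], [0.0, 0.0, 0.0, 1.0]]
{'time': 0.15, 'q': array([-1.32247429e+00,  5.28251877e-01,  1.43361449e+00,  1.55518159e-05,
        1.18139265e+00, -1.78501154e-01]), 'joint_velocities': array([-1.14766353e-03,  8.71716820e-04, -4.77659901e-03,  1.17641516e-03,
       -1.98935179e-05, -5.58382304e-04]), 'joint_torque': array([-3.72709223e-05, -4.40430772e+01, -1.76842833e+01,  6.32941467e-02,
        5.52175194e-02, -9.01245312e-05]), 'position': array([ 0.25863355, -0.56838362,  0.2357948 ]), 'tool_rot': array([ 9.77314331e-01,  2.11792360e-01, -2.18938993e-05, -8.32924829e-04]), 'ft_force': array([0.13022228, 0.1083136 , 0.59833486]), 'moment': array([0.03112188, 0.02543271, 0.04554328]), 'grip_force': 0.0, 'grip_width': 0.0867680687087141}
```

View pics/scene0.png

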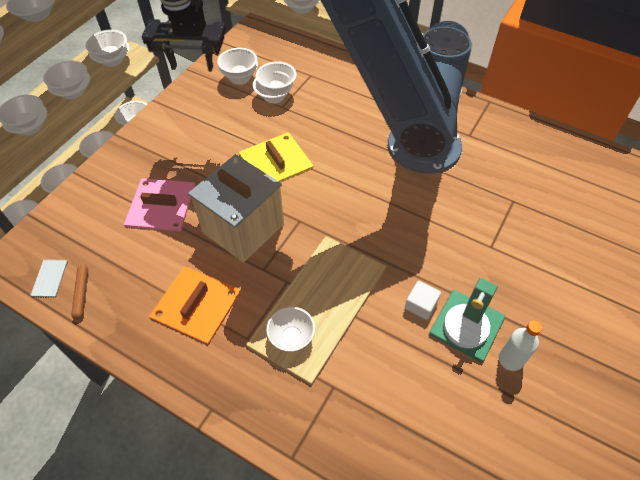

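View pics/side0.png

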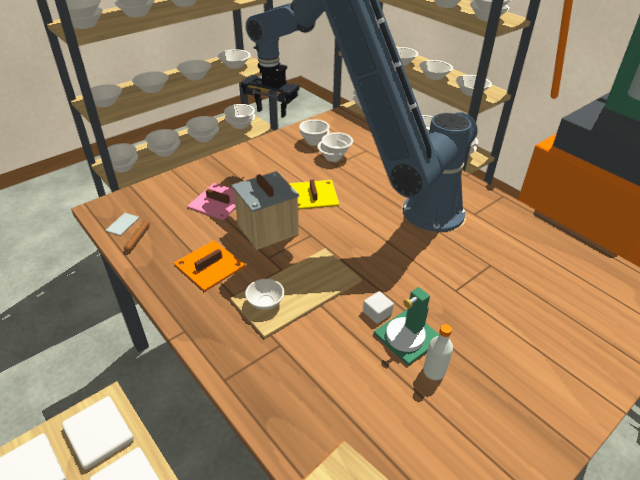

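Candidates in the scene view: grey on the case at (235,183), yellow (278,157), pink (160,203) and orange (196,303). Only the grey one is on the case rim with a dark handle, so it's the one meant. The jigger is at (470,320), the bottle at (518,348), the block at (422,299), and the board at (320,310) with the bowl at (290,330). I'll confirm with an enlarged crop.

```bash
python3 - <<'E'
from h import *
def cr(n,x,y,w,h,s):
    return cv2.resize(cv2.imread(f'pics/{n}0.png')[y:y+h,x:x+w],None,fx=s,fy=s,interpolation=cv2.INTER_CUBIC)
a=np.hstack([cr('scene',180,145,114,120,3.5),cr('side',215,165,114,120,3.5)])[:420]
cv2.imwrite('pics/cropcase.png',a)
b=np.vstack([np.hstack([cr('scene',400,265,160,120,2.5),cr('side',350,280,160,120,2.5)])])
b2=np.hstack([cr('scene',240,230,160,120,2.5),cr('side',225,240,160,120,2.5)])
cv2.imwrite('pics/cropjig.png',np.vstack([b,b2]))
E
```

```text
(no output)
```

View pics/cropcase.png

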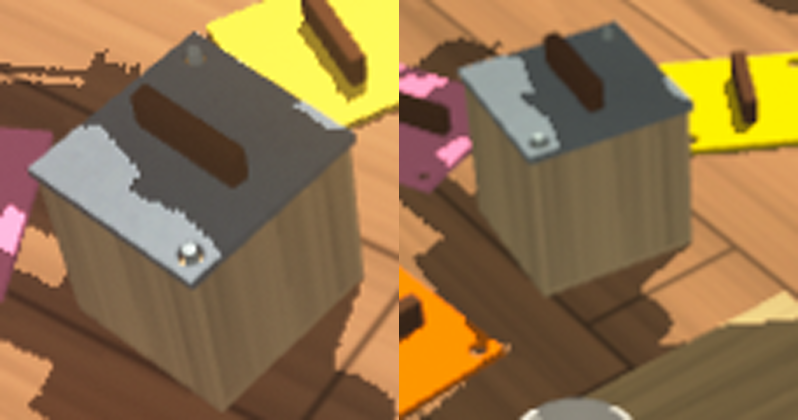

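View pics/cropjig.png

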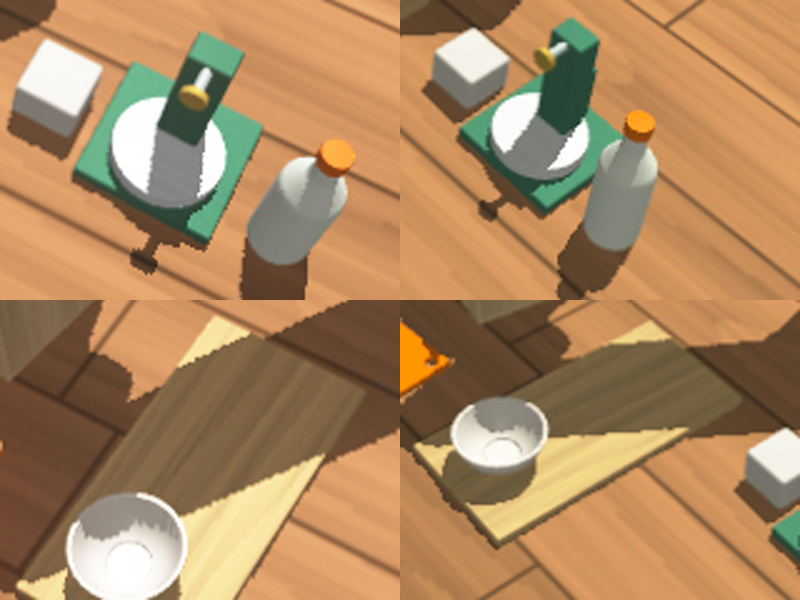

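Both crops confirm the grey cover, with its dark handle and two steel pins, on the case rim. The pin with its brass head is at scene (478,304), side (408,303). The bottle is on its right and the block on its left, so the plate slides on from the block side.

```bash
cat > m1.py <<'E'
from h import *
S=snap('scene');D=snap('side')
def p(n,s,d,k,so,do):
    a=(np.array(s)+.5)/k+so-.5; b=(np.array(d)+.5)/k+do-.5
    x,e=tri([(S,a),(D,b)]); print(n,(x*1000).round(1),(np.array(e)*1000).round(1)); return x
co=np.array([180,145]);cd=np.array([215,165])
C=[p('cov'+n,s,d,3.5,co,cd) for n,s,d in [('front',(192,285),(127,160)),('left',(30,170),(61,71)),('back',(195,33),(213,22)),('right',(355,137),(293,104))]]
print(np.mean(C,0)); 
for i in range(4): v=C[(i+1)%4]-C[i]; print(np.linalg.norm(v[:2]),np.degrees(np.arctan2(v[1],v[0])))
jo=np.array([400,265]);jd=np.array([350,280])
J=[p(n,s,d,2.5,jo,jd) for n,s,d in [('bl',(75,172),(60,135)),('bb',(208,243),(145,213)),('head',(194,97),(145,57)),('block',(72,92),(70,71)),('postTback',(200,32),(173,19)),('postTr',(243,53),(199,38))]]
bo=np.array([240,230]);bd=np.array([225,240])
B=[p(n,s,d,2.5,bo,bd) for n,s,d in [('nl',(213,17),(255,21)),('nr',(365,90),(342,100)),('fr',(180,380),(98,245)),('fl',(18,285),(15,147))]]
print(np.mean(B,0))
E
python3 m1.py
```

```text
covfront [ 586.8 -214.   159.4] [0.5 0.5]
covleft [ 559.5 -362.   155.2] [1.5 1.5]
covback [ 412.  -335.   160.7] [0.1 0.1]
covright [ 432.8 -191.3  158.3] [0.9 0.9]
[ 0.49779865 -0.27557772  0.15840209]
0.15045694237276902 -100.45752247265092
0.15000720602793058 169.62487047861524
0.14514385889739545 81.74691601284887
0.1556920929000844 -8.382903268392194
bl [ 5.271e+02  2.487e+02 -3.000e-01] [0.2 0.2]
bb [534.3 375.9   6. ] [0.2 0.2]
head [494.8 312.2 151.6] [1.2 1.2]
block [482.4 216.3  42.9] [3.1 3.1]
postTback [434.6 294.4 150.1] [1.1 1.1]
postTr [440.9 332.  158.1] [1.3 1.3]
nl [411.4 -84.5   1.4] [4.6 4.6]
nr [417.7  84.8   2.4] [0.4 0.4]
fr [ 7.561e+02  7.730e+01 -7.000e-01] [1.7 1.7]
fl [753.6 -88.1   6.4] [0.1 0.1]
[ 0.58469544 -0.00262321  0.00239035]
```

move_arm:
  commands:
    - {"hand": 6,"travel": [3.39,-1.68,-0.65],"twist": [0,0,0]}
    - {"hand": 6,"travel": [3.39,-1.68,-0.65],"twist": [0,0,0]}
    - {"hand": 6,"travel": [3.39,-1.68,-0.65],"twist": [0,0,0]}
    - {"hand": 6,"travel": [3.39,-1.68,-0.65],"twist": [0,0,0]}
    - {"hand": 6,"travel": [3.39,-1.68,-0.65],"twist": [0,0,0]}
  force: 40

```text
time: 0.67
position: [0.3789, -0.4208, 0.2692]
tool_rot: [0.977, 0.211, 0.0, -0.0]
ft_force: [0.6, 0.1, -1.1]
grip_width: 0.0632
grip_force: 0.0
```

move_arm:
  commands:
    - {"hand": 6,"travel": [3.39,-1.68,-0.65],"twist": [0,0,0]}
    - {"hand": 6,"travel": [3.39,-1.68,-0.65],"twist": [0,0,0]}
    - {"hand": 6,"travel": [3.39,-1.68,-0.65],"twist": [0,0,0]}
    - {"hand": 6,"travel": [3.39,-1.68,-0.65],"twist": [0,0,0]}
    - {"hand": 6,"travel": [3.39,-1.68,-0.65],"twist": [0,0,0]}

```text
time: 1.08
position: [0.4986, -0.2739, 0.3019]
tool_rot: [0.977, 0.212, -0.0, -0.0]
ft_force: [0.6, -0.6, 0.3]
grip_width: 0.06
grip_force: 0.0
```

move_arm:
  commands:
    - {"hand": 6,"travel": [0,0,0],"twist": [0,0,-7]}
    - {"hand": 6,"travel": [0,0,0],"twist": [0,0,-7]}
    - {"hand": 6,"travel": [0,0,0],"twist": [0,0,-7]}
    - {"hand": 6,"travel": [0,0,0],"twist": [0,0,-7]}
    - {"hand": 6,"travel": [0,0,0],"twist": [0,0,-7]}

```text
time: 1.5
position: [0.4978, -0.2753, 0.3015]
tool_rot: [0.867, 0.499, -0.0, -0.0]
ft_force: [-0.1, 0.3, -0.8]
grip_width: 0.0601
grip_force: 0.0
```

move_arm:
  commands:
    - {"hand": 6,"travel": [0,0,0],"twist": [0,0,-7]}
    - {"hand": 6,"travel": [0,0,0],"twist": [0,0,-7]}
    - {"hand": 6,"travel": [0,0,0],"twist": [0,0,-7]}
    - {"hand": 6,"travel": [0,0,0],"twist": [0,0,0]}
    - {"hand": 6,"travel": [0,0,0],"twist": [0,0,0]}

```text
time: 1.92
position: [0.4977, -0.2756, 0.3014]
tool_rot: [0.765, 0.645, -0.0, -0.0]
ft_force: [0.6, -0.4, 0.4]
grip_width: 0.0602
grip_force: 0.0
```

```bash
cat >> h.py <<'E'
def state():
    o=robot.get_obs();M=R.from_quat(o['tool_rot']).as_matrix()
    print('t',o['time'],'p',(o['position']*1000).round(1),'yawY',np.degrees(np.arctan2(M[1,1],M[0,1])).round(2),'tz',M[:,2].round(4),'grip',round(o['grip_width']*1000,1),round(o['grip_force'],1),'F',o['ft_force'].round(1));return o,M
def togo(p,yaw=None):
    o,M=state();print('tool travel cm',(M.T@(np.array(p)-o['position'])*100).round(2))
E
python3 - <<'E'
from h import *
togo([.498,-.276,.177])
c=snap('wrist');save(c,'pics/w1.png')
# handle mask : dark brown
hsv=cv2.cvtColor(c['frame'],cv2.COLOR_RGB2HSV)
m=((hsv[...,2]<90)&(hsv[...,1]>110)).astype(np.uint8)
n,l,s,ce=cv2.connectedComponentsWithStats(m)
for i in range(1,n):
    if s[i,4]>300:
        r=cv2.minAreaRect(np.argwhere(l==i)[:,::-1].astype(np.float32));print(s[i],ce[i],r, onz(c,r[0],.188))
print('pred',proj(c,[.498,-.276,.188]))
E
```

```text
t 1.9167 p [ 497.7 -275.6  301.4] yawY -9.73 tz [-2.e-04  2.e-04 -1.e+00] grip 60.2 0.0 F [ 0.6 -0.4  0.4]
tool travel cm [-0.04  0.04 12.44]
[468   0  19  46 316] [475.74050633  15.06012658] ((477.0, 22.5), (45.0, 18.0), 90.0) [ 0.61292348 -0.15810562  0.188     ]
[525   0  26  55 688] [534.54651163  28.04360465] ((537.7197875976562, 26.443418502807617), (54.399932861328125, 22.01902198791504), 86.34777069091797) [ 0.64829578 -0.16552608  0.188     ]
[ 559    0   81  123 4896] [610.97099673  44.54187092] ((599.0, 61.0), (122.0, 80.0), 90.0) [ 0.68484212 -0.19005655  0.188     ]
[358  93  22  37 515] [370.04854369 110.46407767] ((368.83843994140625, 111.70769500732422), (36.838314056396484, 17.86100196838379), 82.87498474121094) [ 0.54415391 -0.19729571  0.188     ]
[ 488  119  100   35 1687] [539.38529935 135.40901008] ((537.9973754882812, 135.92311096191406), (18.74532699584961, 100.42019653320312), 75.49983215332031) [ 0.6461503  -0.22841077  0.188     ]
[301 178  22  68 646] [315.73374613 207.34674923] ((313.8902587890625, 211.51220703125), (68.35713195800781, 19.104658126831055), 83.6598129272461) [ 0.50093192 -0.25240936  0.188     ]
[110 246  24  59 588] [122.50510204 272.53231293] ((121.70588684082031, 274.823486328125), (19.020734786987305, 58.28934097290039), 4.39870548248291) [ 0.36453846 -0.27343342  0.188     ]
[ 209  405  431   31 1170] [503.03846154 423.55042735] ((423.92999267578125, 421.9900207519531), (25.969722747802734, 430.30224609375), 88.66777801513672) [ 0.55593211 -0.42812243  0.188     ]
pred [315.60403153 246.79101968]
```

View pics/w1.png

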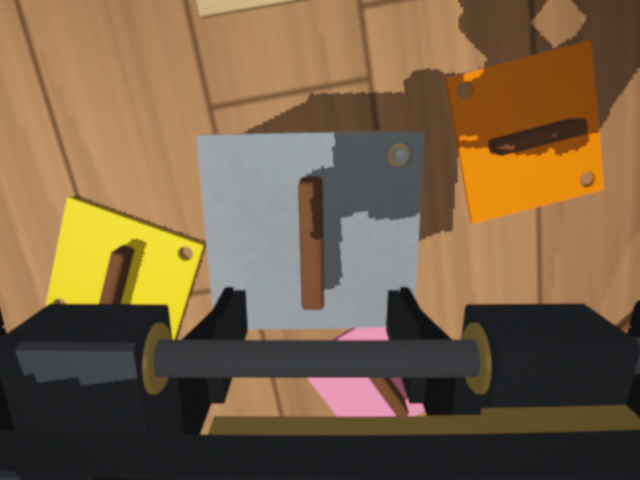

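The wrist view shows the grey cover at centre, handle running (312,178)–(313,308), about 2 mm to the left of my prediction and aligned with the tool. I'll go down and grip.

move_arm:
  commands:
    - {"hand": 6,"travel": [0,-0.15,4],"twist": [0,0,0.5]}
    - {"hand": 6,"travel": [0,0,4],"twist": [0,0,0]}
    - {"hand": 6,"travel": [0,0,2.7],"twist": [0,0,0]}
    - {"hand": 6,"travel": [0,0,1.5],"twist": [0,0,0]}
    - {"hand": 4,"travel": [0,0,0],"twist": [0,0,0]}

```text
time: 2.38
position: [0.4941, -0.2737, 0.1757]
tool_rot: [0.767, 0.642, -0.001, -0.004]
ft_force: [-0.0, 0.8, -0.9]
grip_width: 0.0578
grip_force: 0.0
```

move_arm:
  commands:
    - {"hand": 1,"travel": [0,0,0],"twist": [0,0,0]}
    - {"hand": 1,"travel": [0,0,0],"twist": [0,0,0]}
    - {"hand": 1,"travel": [0,0,0],"twist": [0,0,0]}
    - {"hand": 1,"travel": [0,0,0],"twist": [0,0,0]}
    - {"hand": 1,"travel": [0,0,0],"twist": [0,0,0]}

```text
time: 2.8
position: [0.4969, -0.2758, 0.1808]
tool_rot: [0.766, 0.642, 0.0, 0.001]
ft_force: [0.4, 1.4, 0.1]
grip_width: 0.028
grip_force: 0.0
```

```bash
python3 -c "
from h import *
state()"
```

```text
t 2.8 p [ 496.9 -275.8  180.8] yawY -10.06 tz [ 0.002  -0.0016 -1.    ] grip 28.0 0.0 F [0.4 1.4 0.1]
```

move_arm:
  commands:
    - {"hand": 0.5,"travel": [0,0,0.2],"twist": [0,0,0]}
    - {"hand": 0.5,"travel": [0,0,0],"twist": [0,0,0]}
    - {"hand": 0.5,"travel": [0,0,0],"twist": [0,0,0]}
    - {"hand": 0.5,"travel": [0,0,0],"twist": [0,0,0]}
    - {"hand": 0.5,"travel": [0,0,0],"twist": [0,0,0]}

```text
time: 3.22
position: [0.4954, -0.2752, 0.1778]
tool_rot: [0.766, 0.643, -0.001, -0.001]
ft_force: [-4.5, 0.4, 5.1]
grip_width: 0.0158
grip_force: 39.9
```

move_arm:
  commands:
    - {"hand": 0.5,"travel": [0,0,-1],"twist": [0,0,0]}
    - {"hand": 0.5,"travel": [0,0,-1.5],"twist": [0,0,0]}
    - {"hand": 0.5,"travel": [0,0,-2],"twist": [0,0,0]}
    - {"hand": 0.5,"travel": [0,0,-2],"twist": [0,0,0]}
    - {"hand": 0.5,"travel": [0,0,0],"twist": [0,0,0]}

```text
time: 3.63
position: [0.499, -0.277, 0.2463]
tool_rot: [0.766, 0.642, 0.001, 0.005]
ft_force: [0.5, -0.6, -2.6]
grip_width: 0.0157
grip_force: 39.9
```

```bash
python3 -c "
from h import *
togo([.495,-.001,.245])
# bowl check from scene/side + case interior pics
S=snap('scene');D=snap('side')
save(S,'pics/s2.png');save(D,'pics/d2.png')
print('bowl',onz(S,(290,330),.04),onz(D,(265,294),.04))
"
```

```text
t 3.6333 p [ 499.  -277.   246.3] yawY -10.06 tz [ 0.0079 -0.0053 -1.    ] grip 15.7 39.9 F [ 0.5 -0.6 -2.6]
tool travel cm [ 2.71e+01 -5.22e+00 -2.00e-02]
bowl [ 0.69065828 -0.01382944  0.04      ] [ 0.68624321 -0.01520302  0.04      ]
```

move_arm:
  commands:
    - {"hand": 0.5,"travel": [2,-0.4,0],"twist": [0,0,0]}
    - {"hand": 0.5,"travel": [3.6,-0.7,0],"twist": [0,0,0]}
    - {"hand": 0.5,"travel": [3.6,-0.7,0],"twist": [0,0,0]}
    - {"hand": 0.5,"travel": [3.6,-0.75,0],"twist": [0,0,0]}
    - {"hand": 0.5,"travel": [3.6,-0.75,0],"twist": [0,0,0]}

```text
time: 4.15
position: [0.4912, -0.1062, 0.2406]
tool_rot: [0.767, 0.642, -0.0, -0.002]
ft_force: [-0.2, 0.1, -3.2]
grip_width: 0.0157
grip_force: 39.9
```

move_arm:
  commands:
    - {"hand": 0.5,"travel": [3.6,-0.75,0],"twist": [0,0,0]}
    - {"hand": 0.5,"travel": [3.6,-0.75,0],"twist": [0,0,0]}
    - {"hand": 0.5,"travel": [2.4,-0.5,0],"twist": [0,0,0]}
    - {"hand": 0.5,"travel": [1.1,-0.2,1],"twist": [0,0,-4]}
    - {"hand": 0.5,"travel": [0,0,2],"twist": [0,0,-4]}

```text
time: 4.57
position: [0.4897, 0.0041, 0.2126]
tool_rot: [0.717, 0.697, 0.001, 0.001]
ft_force: [0.2, -0.8, -2.3]
grip_width: 0.0159
grip_force: 39.9
```

move_arm:
  commands:
    - {"hand": 0.5,"travel": [0,0,3.5],"twist": [0,0,0]}
    - {"hand": 0.5,"travel": [0,0,3.5],"twist": [0,0,0]}
    - {"hand": 0.5,"travel": [0,0,3.5],"twist": [0,0,0]}
    - {"hand": 0.5,"travel": [0,0,2.5],"twist": [0,0,0]}
    - {"hand": 0.5,"travel": [0,0,1.5],"twist": [0,0,0]}

```text
time: 4.98
position: [0.4867, 0.0018, 0.0635]
tool_rot: [0.72, 0.694, -0.002, -0.003]
ft_force: [-1.1, 0.3, -2.5]
grip_width: 0.0159
grip_force: 39.9
```

move_arm:
  commands:
    - {"hand": 0.5,"travel": [0,0,1],"twist": [0,0,0]}
    - {"hand": 0.5,"travel": [0,0,0.5],"twist": [0,0,0]}
    - {"hand": 0.5,"travel": [0,0,0.3],"twist": [0,0,0]}
    - {"hand": 0.5,"travel": [0,0,0.2],"twist": [0,0,0]}
    - {"hand": 0.5,"travel": [0,0,0],"twist": [0,0,0]}

```text
time: 5.4
position: [0.4899, 0.001, 0.0479]
tool_rot: [0.72, 0.694, 0.0, 0.001]
ft_force: [0.2, -0.7, -3.6]
grip_width: 0.0158
grip_force: 39.9
```

```bash
python3 -c "
from h import *
togo([.493,-.001,.040])
"
```

```text
t 5.4 p [489.9   1.   47.9] yawY -2.05 tz [ 1.2e-03 -2.0e-04 -1.0e+00] grip 15.8 39.9 F [ 0.2 -0.7 -3.6]
tool travel cm [-0.18  0.31  0.79]
```

move_arm:
  commands:
    - {"hand": 0.5,"travel": [0,0,0.4],"twist": [0,0,0]}
    - {"hand": 0.5,"travel": [0,0,0.2],"twist": [0,0,0]}
    - {"hand": 0.5,"travel": [0,0,0.1],"twist": [0,0,0]}
    - {"hand": 0.5,"travel": [0,0,0.1],"twist": [0,0,0]}
    - {"hand": 0.5,"travel": [0,0,0],"twist": [0,0,0]}

```text
time: 5.82
position: [0.4897, 0.001, 0.0399]
tool_rot: [0.72, 0.694, 0.0, 0.0]
ft_force: [-1.0, 0.2, -1.3]
grip_width: 0.0157
grip_force: 39.9
```

```bash
python3 - <<'E'
from h import *
state()
a=cv2.imread('pics/s2.png')[140:280,170:320];b=cv2.imread('pics/d2.png')[150:290,210:360]
cv2.imwrite('pics/case2.png',cv2.resize(np.hstack([a,b]),None,fx=2.6,fy=2.6,interpolation=cv2.INTER_CUBIC))
E
```

```text
t 5.8167 p [489.7   1.   39.9] yawY -2.04 tz [ 6.e-04 -1.e-04 -1.e+00] grip 15.7 39.9 F [-1.   0.2 -1.3]
```

move_arm:
  commands:
    - {"hand": 0.5,"travel": [0,0,0.1],"twist": [0,0,0]}
    - {"hand": 0.5,"travel": [0,0,0],"twist": [0,0,0]}
    - {"hand": 6,"travel": [0,0,0],"twist": [0,0,0]}
    - {"hand": 6,"travel": [0,0,0],"twist": [0,0,0]}
    - {"hand": 6,"travel": [0,0,0],"twist": [0,0,0]}

```text
time: 6.23
position: [0.4898, 0.0009, 0.0388]
tool_rot: [0.72, 0.694, 0.0, 0.0]
ft_force: [-0.1, 0.6, -1.7]
grip_width: 0.0284
grip_force: 0.0
```

move_arm:
  commands:
    - {"hand": 6,"travel": [0,0,0],"twist": [0,0,0]}
    - {"hand": 6,"travel": [0,0,-2],"twist": [0,0,0]}
    - {"hand": 6,"travel": [0,0,-4],"twist": [0,0,0]}
    - {"hand": 6,"travel": [0,0,-4],"twist": [0,0,0]}
    - {"hand": 6,"travel": [0,0,-4],"twist": [0,0,0]}

```text
time: 6.65
position: [0.4887, 0.0012, 0.1795]
tool_rot: [0.72, 0.694, -0.001, -0.001]
ft_force: [1.4, 0.1, -0.5]
grip_width: 0.0576
grip_force: 0.0
```

move_arm:
  commands:
    - {"hand": 6,"travel": [0,0,-4],"twist": [0,0,0]}
    - {"hand": 6,"travel": [0,0,-4],"twist": [0,0,0]}
    - {"hand": 3,"travel": [0,0,-4],"twist": [0,0,0]}
    - {"hand": 3,"travel": [-3.5,0,0],"twist": [0,0,4]}
    - {"hand": 3,"travel": [-4,0,0],"twist": [0,0,4]}

```text
time: 7.07
position: [0.4858, -0.0732, 0.3019]
tool_rot: [0.766, 0.643, 0.002, 0.003]
ft_force: [0.2, -0.9, -1.2]
grip_width: 0.0472
grip_force: 0.0
```

```bash
python3 - <<'E'
from h import *
togo([.4978,-.2756,.30])
S=snap('scene');D=snap('side');save(S,'pics/s3.png');save(D,'pics/d3.png')
a=S['frame'][140:360,170:400];b=D['frame'][150:370,200:430]
cv2.imwrite('pics/case3.png',cv2.resize(np.hstack([a,b])[:,:,::-1],None,fx=1.7,fy=1.7,interpolation=cv2.INTER_CUBIC))
E
```

```text
t 7.0667 p [485.8 -73.2 301.9] yawY -9.93 tz [ 0.0078 -0.0023 -1.    ] grip 47.2 0.0 F [ 0.2 -0.9 -1.2]
tool travel cm [-19.73   4.67   0.24]
```

View pics/case3.png

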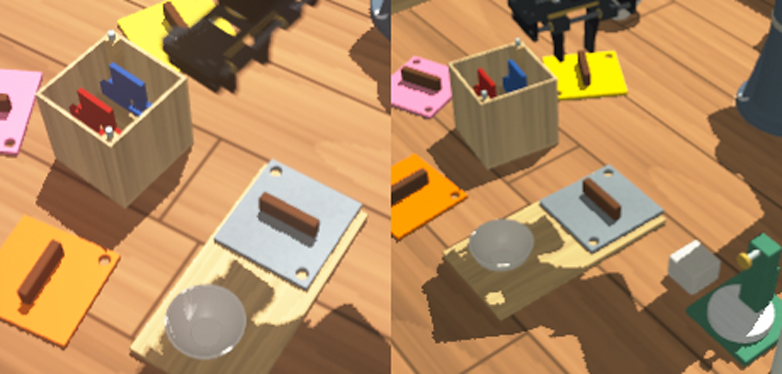

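The cover is flat on the near half of the board, handle up, clear of the bowl. In the case, blue stands in the groove nearer the robot (crop 125,90) and red in the farther one (95,115). Next I'll look from above the blue template.

move_arm:
  commands:
    - {"hand": 3,"travel": [-3.95,0.33,0],"twist": [0,0,0]}
    - {"hand": 3,"travel": [-3.95,0.33,0],"twist": [0,0,0]}
    - {"hand": 3,"travel": [-3.95,0.33,0],"twist": [0,0,0]}
    - {"hand": 3,"travel": [-3.95,0.33,0],"twist": [0,0,0]}
    - {"hand": 3,"travel": [-3.95,0.33,0],"twist": [0,0,0]}

```text
time: 7.58
position: [0.4652, -0.2719, 0.2979]
tool_rot: [0.766, 0.643, 0.0, -0.001]
ft_force: [0.1, 0.5, 0.6]
grip_width: 0.0302
grip_force: 0.0
```

move_arm:
  commands:
    - {"hand": 3,"travel": [0,0,0],"twist": [0,0,0]}
    - {"hand": 3,"travel": [0,0,0],"twist": [0,0,0]}
    - {"hand": 3,"travel": [0,0,0],"twist": [0,0,0]}

```text
time: 7.83
position: [0.4653, -0.27, 0.2977]
tool_rot: [0.766, 0.642, 0.0, -0.001]
ft_force: [-0.1, 0.4, -0.6]
grip_width: 0.0301
grip_force: 0.0
```

```bash
python3 - <<'E'
from h import *
state()
c=snap('wrist');save(c,'pics/w2.png')
S=snap('scene');D=snap('side')
for n,q in [('w',c),('s',S),('d',D)]:
    hsv=cv2.cvtColor(q['frame'],cv2.COLOR_RGB2HSV)
    m=((hsv[...,0]>105)&(hsv[...,0]<125)&(hsv[...,1]>130)&(hsv[...,2]>50)).astype(np.uint8)
    k,l,s,ce=cv2.connectedComponentsWithStats(m)
    for i in range(1,k):
        if s[i,4]>60: r=cv2.minAreaRect(np.argwhere(l==i)[:,::-1].astype(np.float32));print(n,s[i],r,cv2.boxPoints(r).round(0).tolist(),onz(c,r[0],.146).round(4))
print(proj(c,[.468,-.2706,.146]))
E
```

```text
t 7.8333 p [ 465.3 -270.   297.7] yawY -10.07 tz [-0.0015  0.0025 -1.    ] grip 30.1 0.0 F [-0.1  0.4 -0.6]
w [ 311  148   11  132 1162] ((315.5002136230469, 213.50999450683594), (131.13375854492188, 9.418116569519043), 88.85424041748047) [[309.0, 148.0], [319.0, 148.0], [322.0, 279.0], [312.0, 279.0]] [ 0.4677 -0.2563  0.146 ]
d [266 185  13  19 151] ((272.0, 194.0), (18.0, 12.0), 90.0) [[266.0, 185.0], [278.0, 185.0], [278.0, 203.0], [266.0, 203.0]] [ 0.439  -0.2364  0.146 ]
[319.27566629 231.91046242]
```

View pics/w2.png

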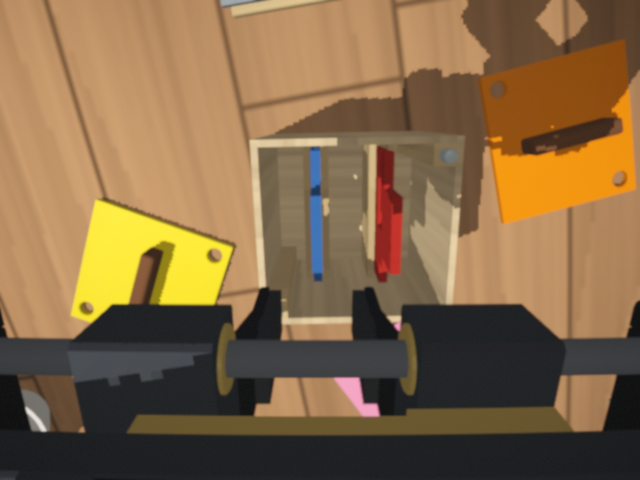

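The wrist view shows blue as a thin strip, tab top at about (317,195–278). Red is leaning at (390,215), well clear of the fingers. I'll go down onto the blue tab.

move_arm:
  commands:
    - {"hand": 3,"travel": [-0.3,0.1,4],"twist": [0,0,-1]}
    - {"hand": 3,"travel": [0,0,4],"twist": [0,0,0]}
    - {"hand": 3,"travel": [0,0,4],"twist": [0,0,0]}
    - {"hand": 3,"travel": [0,0,2.5],"twist": [0,0,0]}
    - {"hand": 3,"travel": [0,0,1.5],"twist": [0,0,0]}
  force: 50

```text
time: 8.4
position: [0.4649, -0.2711, 0.1355]
tool_rot: [0.76, 0.65, -0.0, -0.003]
ft_force: [-0.5, -0.4, 0.0]
grip_width: 0.03
grip_force: 0.0
```

move_arm:
  commands:
    - {"hand": 3,"travel": [0,0,0.9],"twist": [0,0,0]}
    - {"hand": 3,"travel": [0,0,0.5],"twist": [0,0,0]}
    - {"hand": 3,"travel": [0,0,0],"twist": [0,0,0]}
    - {"hand": 0.2,"travel": [0,0,0],"twist": [0,0,0]}
    - {"hand": 0.2,"travel": [0,0,0],"twist": [0,0,0]}

```text
time: 8.82
position: [0.4671, -0.2746, 0.1259]
tool_rot: [0.761, 0.649, 0.0, 0.001]
ft_force: [-0.4, -0.5, -0.6]
grip_width: 0.0229
grip_force: 0.0
```

move_arm:
  commands:
    - {"hand": 0.2,"travel": [0,0,0],"twist": [0,0,0]}
    - {"hand": 0.2,"travel": [0,0,0],"twist": [0,0,0]}
    - {"hand": 0.2,"travel": [0,0,0],"twist": [0,0,0]}
    - {"hand": 0.2,"travel": [0,0,0],"twist": [0,0,0]}
    - {"hand": 0.2,"travel": [0,0,0],"twist": [0,0,0]}

```text
time: 9.23
position: [0.4655, -0.2743, 0.1254]
tool_rot: [0.76, 0.649, -0.001, -0.0]
ft_force: [-2.9, 0.4, 4.9]
grip_width: 0.0079
grip_force: 49.8
```

```bash
python3 -c "
from h import *
state()"
```

```text
t 9.2333 p [ 465.5 -274.3  125.4] yawY -9.0 tz [-1.4e-03 -4.0e-04 -1.0e+00] grip 7.9 49.8 F [-2.9  0.4  4.9]
```

move_arm:
  commands:
    - {"hand": 0.2,"travel": [0,0,-2],"twist": [0,0,0]}
    - {"hand": 0.2,"travel": [0,0,-4],"twist": [0,0,0]}
    - {"hand": 0.2,"travel": [0,0,-4.1],"twist": [0,0,0]}
    - {"hand": 0.2,"travel": [0,0,-4.1],"twist": [0,0,0]}
    - {"hand": 0.2,"travel": [0,0,-4.1],"twist": [0,0,0]}

```text
time: 9.65
position: [0.4654, -0.2735, 0.3089]
tool_rot: [0.761, 0.649, -0.0, -0.001]
ft_force: [0.8, -1.3, -4.0]
grip_width: 0.0076
grip_force: 49.9
```

move_arm:
  commands:
    - {"hand": 0.2,"travel": [1.5,-0.2,-0.5],"twist": [0,0,0]}
    - {"hand": 0.2,"travel": [3.7,-0.5,0],"twist": [0,0,0]}
    - {"hand": 0.2,"travel": [3.7,-0.5,0],"twist": [0,0,0]}
    - {"hand": 0.2,"travel": [3.7,-0.5,0],"twist": [0,0,0]}
    - {"hand": 0.2,"travel": [3.7,-0.5,0],"twist": [0,0,0]}

```text
time: 10.07
position: [0.4687, -0.1076, 0.3115]
tool_rot: [0.761, 0.649, -0.0, -0.001]
ft_force: [1.3, 0.3, -2.9]
grip_width: 0.0073
grip_force: 49.9
```

move_arm:
  commands:
    - {"hand": 0.2,"travel": [3.7,-0.5,0],"twist": [0,0,0]}
    - {"hand": 0.2,"travel": [3.7,-0.5,0],"twist": [0,0,0]}
    - {"hand": 0.2,"travel": [3.7,-0.5,0],"twist": [0,0,0]}
    - {"hand": 0.2,"travel": [3.7,-0.5,0],"twist": [0,0,0]}
    - {"hand": 0.2,"travel": [3.7,-0.5,0],"twist": [0,0,0]}

```text
time: 10.48
position: [0.4729, 0.079, 0.3115]
tool_rot: [0.761, 0.649, -0.001, -0.001]
ft_force: [0.2, -0.4, -3.6]
grip_width: 0.0079
grip_force: 49.9
```

move_arm:
  commands:
    - {"hand": 0.2,"travel": [0,0,0],"twist": [0,0,0]}
    - {"hand": 0.2,"travel": [0,0,0],"twist": [0,0,0]}
    - {"hand": 0.2,"travel": [0,0,0],"twist": [0,0,0]}

```text
time: 10.73
position: [0.4736, 0.0771, 0.3118]
tool_rot: [0.76, 0.65, -0.001, -0.0]
ft_force: [-0.7, 0.1, -2.9]
grip_width: 0.0077
grip_force: 50.0
```

```bash
python3 - <<'E'
from h import *
state()
D=snap('side');S=snap('scene');W=snap('wrist')
for n,c in [('d4',D),('s4',S),('w4',W)]: save(c,f'pics/{n}.png')
def cr(c,x,y,w,h,s): return cv2.resize(c['frame'][y:y+h,x:x+w,::-1],None,fx=s,fy=s,interpolation=cv2.INTER_CUBIC)
a=np.hstack([cr(D,290,150,200,230,2),cr(S,340,150,200,230,2)])
cv2.imwrite('pics/jig4.png',a)
E
```

```text
t 10.7333 p [473.6  77.1 311.8] yawY -8.98 tz [-1.8e-03 -5.0e-04 -1.0e+00] grip 7.7 50.0 F [-0.7  0.1 -2.9]
```

View pics/jig4.png

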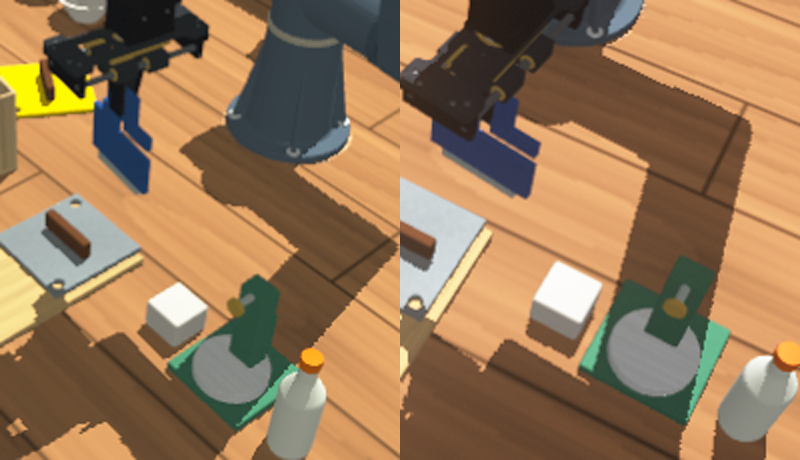

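The plate is held level, and jigger, block and bottle look undisturbed. I need numbers for the slot's side, so I'll print the blue mask and edges rather than use another picture.

```bash
python3 - <<'E'
from h import *
I=cv2.imread('pics/d4.png')[:,:,::-1]
hsv=cv2.cvtColor(np.ascontiguousarray(I),cv2.COLOR_RGB2HSV)
m=(hsv[...,0]>105)&(hsv[...,0]<128)&(hsv[...,1]>130)
for v in range(190,250,1): print(v,''.join('#' if x else '.' for x in m[v,335:368]))
D=snap('side');o,M=state()
# predicted: plate frame with template y = tool x (A)
for name,sg in [('A',1),('B',-1)]:
  for y,z in [(60,66),(60,82),(-8,66),(8,92),(60,0),(-60,0),(60,100),(-60,100)]:
    p=o['position']+M@np.array([sg*y/1000-0.0,0,(119.4-z)/1000]); print(name,y,z,proj(D,p).round(1))
E
```

```text
190 .................................
191 .................................
192 .................................
193 .................................
194 ..................##.............
195 ..................###............
196 .........#.......#####...........
197 .........#.......######..........
198 .........#.......######..........
199 ........##.......#######.........
200 .......###.......#######.........
201 ...##..###.......#######.........
202 ...#######.......#######.........
203 ...#######.......#######.........
204 ...########......#######.........
205 ...#########.....#######.........
206 ...##########....#######.........
207 ...###########...#######.........
208 ..######################.........
209 ..######################.........
210 ..#############..#######.........
211 ..#############..#######.........
212 ..############...#######.........
213 ..############...#######.........
214 ..############...########........
215 ..#############....#######.......
216 ..#############.....#######......
217 ..##############.....#######.....
218 ..###############.....#######...
[... 938 characters left out ...]
...#####.....
244 ........................####.....
245 .........................###.....
246 .................................
247 .................................
248 .................................
249 .................................
t 10.9333 p [474.5  75.7 312.3] yawY -9.18 tz [-5.e-04 -1.e-04 -1.e+00] grip 7.6 50.0 F [-0.3 -0.3 -3.2]
A 60 66 [362.7 229.6]
A 60 82 [363.1 224.5]
A -8 66 [347.7 214.8]
A 8 92 [351.7 210. ]
A 60 0 [360.9 249.6]
A -60 0 [336.  223.7]
A 60 100 [363.7 218.8]
A -60 100 [337.3 193.4]
B 60 66 [336.8 204.1]
B 60 82 [337.  199.1]
B -8 66 [351.1 218.2]
B 8 92 [348.2 206.6]
B 60 0 [336.  223.7]
B -60 0 [360.9 249.6]
B 60 100 [337.3 193.4]
B -60 100 [363.7 218.8]
```

The mask shows the slot opening at the plate's +y edge, on rows 224–229 at the right edge, matching the predicted projection. No half turn is needed. I'll stage beside the pin on the block side and measure the pin with all three cameras.

move_arm:
  commands:
    - {"hand": 0.2,"travel": [2.4,-0.3,0.9],"twist": [0,0,0]}
    - {"hand": 0.2,"travel": [3.2,-0.4,1.3],"twist": [0,0,0]}
    - {"hand": 0.2,"travel": [3.2,-0.4,1.3],"twist": [0,0,0]}
    - {"hand": 0.2,"travel": [3.0,-0.4,1.3],"twist": [0,0,0]}
    - {"hand": 0.2,"travel": [1,0,0.4],"twist": [0,0,0]}

```text
time: 11.35
position: [0.4788, 0.2078, 0.2587]
tool_rot: [0.761, 0.649, -0.001, -0.002]
ft_force: [-0.3, -0.9, -2.8]
grip_width: 0.0074
grip_force: 50.0
```

move_arm:
  commands:
    - {"hand": 0.2,"travel": [0,0,0],"twist": [0,0,0]}
    - {"hand": 0.2,"travel": [0,0,0],"twist": [0,0,0]}
    - {"hand": 0.2,"travel": [0,0,0],"twist": [0,0,0]}
    - {"hand": 0.2,"travel": [0,0,0],"twist": [0,0,0]}

```text
time: 11.68
position: [0.4805, 0.2042, 0.2613]
tool_rot: [0.761, 0.648, 0.0, 0.001]
ft_force: [0.3, 0.2, -3.8]
grip_width: 0.0073
grip_force: 50.0
```

```bash
python3 - <<'E'
from h import *
state()
W=snap('wrist');S=snap('scene');D=snap('side')
save(W,'pics/w5.png')
import pickle
for n,c in [('w',W),('s',S),('d',D)]:
    hsv=cv2.cvtColor(c['frame'],cv2.COLOR_RGB2HSV);print(n)
    for lab,m in [('brass',(hsv[...,0]>14)&(hsv[...,0]<26)&(hsv[...,1]>165)),('green',(hsv[...,0]>65)&(hsv[...,0]<95)&(hsv[...,1]>100)),('blue',(hsv[...,0]>105)&(hsv[...,0]<128)&(hsv[...,1]>130))]:
        k,l,s,ce=cv2.connectedComponentsWithStats(m.astype(np.uint8))
        for i in range(1,k):
            if s[i,4]>40 and s[i,4]<40000: print(lab,s[i],ce[i].round(1))
    print('pred head',proj(c,[.493,.312,.15]))
E
```

```text
t 11.6833 p [480.5 204.2 261.3] yawY -9.16 tz [ 1.3e-03 -3.0e-04 -1.0e+00] grip 7.3 50.0 F [ 0.3  0.2 -3.8]
w
green [ 201    6  147  136 6861] [252.5  62.7]
green [332 101  23  37 153] [345.5 120.7]
green [349 117   8  22  58] [352.8 130.5]
green [306 142  21  16  69] [316.4 150.2]
blue [ 304  152   25  188 3402] [316.2 255.5]
blue [306 378  22  37 725] [316.4 395.6]
pred head [306.36761085  69.80783848]
s
brass [265 151  20  23 140] [275.1 163. ]
brass [276 166  37  17  73] [294.2 174.2]
brass [ 150  266   90   77 3165] [195.2 304. ]
brass [529 320  13  12 118] [535.  325.9]
green [430 291  34  50 437] [446.1 314.1]
pred head [477.74356832 302.67866665]
d
brass [541 134  15  17 130] [547.6 142.7]
brass [309 186   9  16  43] [313.1 193.8]
brass [ 174  240   71   50 1488] [209. 265.]
brass [441 324  11   9  74] [445.9 328.1]
green [ 605   16   35  105 1553] [626.6  80.2]
green [ 374  288   65   77 1280] [412.3 326.2]
blue [367 237  32  53 864] [382.8 261.7]
pred head [407.64602227 302.87548401]
```

View pics/w5.png

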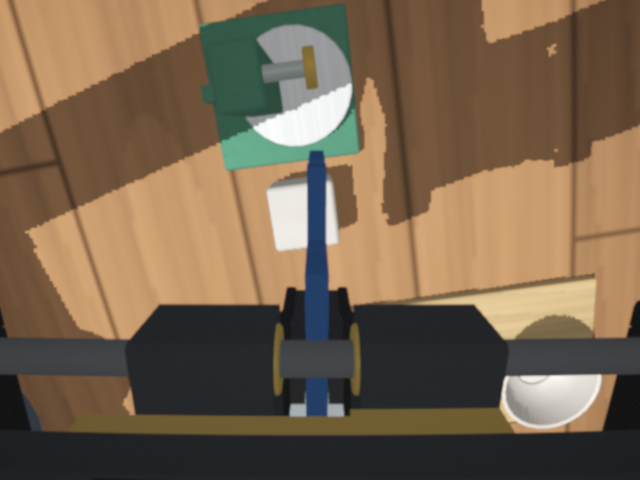

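The wrist view shows the pin from the post face at (263,73) to the head's back at (303,69), head (310,67). Base corners are (203,25), (345,5), (359,152), (228,169). The plate's leading edge is at (316,152), with block and bottle undisturbed.

```bash
cat > m5.py <<'E'
from h import *
I=cv2.imread('pics/w5.png'); g=cv2.cvtColor(I,cv2.COLOR_BGR2GRAY)
for u in (268,275,283,290,297): print(u,g[52:90,u].tolist())
print('row70',g[70,255:325].tolist())
c=snap('wrist')  # same pose
a=onz(c,(263,73),.15);b=onz(c,(303,69.5),.15);print('pin',a,b,'mid',(a+b)/2,np.linalg.norm(b-a),np.degrees(np.arctan2(*(b-a)[1::-1])))
B=[onz(c,p,.014) for p in [(203,25),(345,5),(359,152),(228,169)]]
for i in range(4): v=B[(i+1)%4]-B[i];print(np.linalg.norm(v),np.degrees(np.arctan2(v[1],v[0])))
print('base c',np.mean(B,0))
o,M=state(); print('edge pred +60,100',proj(c,o['position']+M@np.array([.06,0,.0194])),' z82',proj(c,o['position']+M@np.array([.06,0,.0374])), 'tab top +30',proj(c,o['position']+M@np.array([.03,0,-.0206])))
for m in ((a+b)/2,): print('tool mid',M.T@(m-o['position']))
hsv=cv2.cvtColor(I,cv2.COLOR_BGR2HSV);mm=(hsv[...,0]>105)&(hsv[...,0]<128)&(hsv[...,1]>130)
for v in range(146,300,8): w=np.where(mm[v])[0]; print(v,(w.min(),w.max()) if len(w) else '')
E
python3 m5.py
```

```text
268 [151, 147, 140, 126, 105, 87, 73, 66, 64, 63, 66, 79, 98, 112, 117, 119, 121, 124, 127, 128, 129, 126, 122, 119, 115, 114, 111, 109, 107, 101, 90, 75, 66, 66, 65, 65, 64, 65]
275 [152, 152, 151, 152, 152, 152, 151, 152, 151, 150, 143, 130, 119, 118, 119, 121, 124, 126, 128, 129, 126, 121, 119, 116, 114, 112, 109, 107, 102, 89, 75, 65, 62, 63, 63, 63, 64, 64]
283 [155, 155, 155, 154, 154, 154, 153, 153, 151, 143, 131, 120, 118, 119, 121, 124, 128, 129, 130, 125, 122, 119, 116, 114, 111, 109, 109, 114, 130, 144, 150, 151, 150, 151, 150, 151, 151, 150]
290 [153, 153, 152, 152, 153, 152, 152, 150, 143, 131, 120, 118, 119, 121, 125, 128, 129, 128, 126, 122, 119, 115, 113, 112, 110, 109, 116, 133, 148, 154, 154, 156, 156, 155, 156, 156, 155, 155]
297 [152, 151, 151, 152, 151, 152, 150, 144, 130, 121, 118, 119, 121, 124, 128, 130, 129, 127, 122, 118, 115, 113, 111, 110, 108, 114, 130, 148, 155, 156, 156, 155, 156, 154, 155, 155, 154, 154]
row70 [76, 77, 74, 72, 72, 75, 90, 109, 121, 124, 125, 126, 126, 127, 127, 127, 127, 127, 128, 128, 128, 129, 129, 129, 130, 130, 129, 129, 130, 129, 
[... 789 characters left out ...]
50815 -0.01847353  0.11104365]
146 
154 (np.int64(311), np.int64(321))
162 (np.int64(310), np.int64(322))
170 (np.int64(308), np.int64(324))
178 (np.int64(308), np.int64(324))
186 (np.int64(309), np.int64(323))
194 (np.int64(309), np.int64(323))
202 (np.int64(309), np.int64(323))
210 (np.int64(309), np.int64(323))
218 (np.int64(309), np.int64(323))
226 (np.int64(309), np.int64(323))
234 (np.int64(309), np.int64(323))
242 (np.int64(309), np.int64(323))
250 (np.int64(309), np.int64(324))
258 (np.int64(308), np.int64(325))
266 (np.int64(307), np.int64(325))
274 (np.int64(307), np.int64(326))
282 (np.int64(307), np.int64(326))
290 (np.int64(306), np.int64(326))
298 (np.int64(305), np.int64(328))
```

move_arm:
  commands:
    - {"hand": 0.2,"travel": [0,0,0],"twist": [0,0,-3.5]}
    - {"hand": 0.2,"travel": [0,0,0],"twist": [0,0,-3.5]}
    - {"hand": 0.2,"travel": [0,-0.6,2.5],"twist": [0,0,0]}
    - {"hand": 0.2,"travel": [0,0,2.5],"twist": [0,0,0]}
    - {"hand": 0.2,"travel": [0,0,1.3],"twist": [0,0,0]}

```text
time: 12.3
position: [0.4723, 0.2052, 0.1959]
tool_rot: [0.72, 0.694, -0.001, -0.001]
ft_force: [-1.2, -0.0, -2.9]
grip_width: 0.0071
grip_force: 50.0
```

move_arm:
  commands:
    - {"hand": 0.2,"travel": [0,0,0.2],"twist": [0,0,0]}
    - {"hand": 0.2,"travel": [0,0,0],"twist": [0,0,0]}
    - {"hand": 0.2,"travel": [0,0,0],"twist": [0,0,0]}
    - {"hand": 0.2,"travel": [0,0,0],"twist": [0,0,0]}

```text
time: 12.63
position: [0.4751, 0.206, 0.1968]
tool_rot: [0.72, 0.694, 0.001, 0.001]
ft_force: [0.6, -0.2, -2.4]
grip_width: 0.0076
grip_force: 50.0
```

```bash
python3 - <<'E'
from h import *
togo([.4776,.3139,.1954])
c=snap('wrist');save(c,'pics/w6.png');o,M=state()
P=np.array([.479,.3139,.15])
print('pred pin',proj(c,P),proj(c,P+[.012,-.0004,0]),proj(c,P-[.012,-.0004,0]))
hsv=cv2.cvtColor(c['frame'],cv2.COLOR_RGB2HSV);mm=(hsv[...,0]>105)&(hsv[...,0]<128)&(hsv[...,1]>130)
for v in range(100,280,15): w=np.where(mm[v])[0]; print(v,(w.min(),w.max()) if len(w) else '')
for k in [(60,100),(60,0)]: print(k,proj(c,o['position']+M@np.array([k[0]/1e3,0,(119.4-k[1])/1e3])))
cv2.imwrite('pics/w6c.png',cv2.resize(c['frame'][0:240,180:440,::-1],None,fx=2.5,fy=2.5,interpolation=cv2.INTER_CUBIC))
E
```

```text
t 12.6333 p [475.1 206.  196.8] yawY -2.05 tz [ 3.e-03  6.e-04 -1.e+00] grip 7.6 50.0 F [ 0.6 -0.2 -2.4]
tool travel cm [10.79 -0.13  0.15]
t 12.6833 p [474.9 206.  196.8] yawY -2.05 tz [ 2.9e-03  6.0e-04 -1.0e+00] grip 7.6 50.0 F [ 0.2 -0.6 -3.3]
pred pin [313.77154286  53.38865961] [341.3332942   53.36660071] [286.20445302  53.48761584]
100 
115 
130 
145 
160 (np.int64(310), np.int64(322))
175 (np.int64(308), np.int64(324))
190 (np.int64(308), np.int64(325))
205 (np.int64(309), np.int64(323))
220 (np.int64(309), np.int64(323))
235 (np.int64(309), np.int64(323))
250 (np.int64(309), np.int64(324))
265 (np.int64(308), np.int64(325))
(60, 100) [313.2703825  171.20130718]
(60, 0) [314.39253306 152.61955817]
```

View pics/w6c.png

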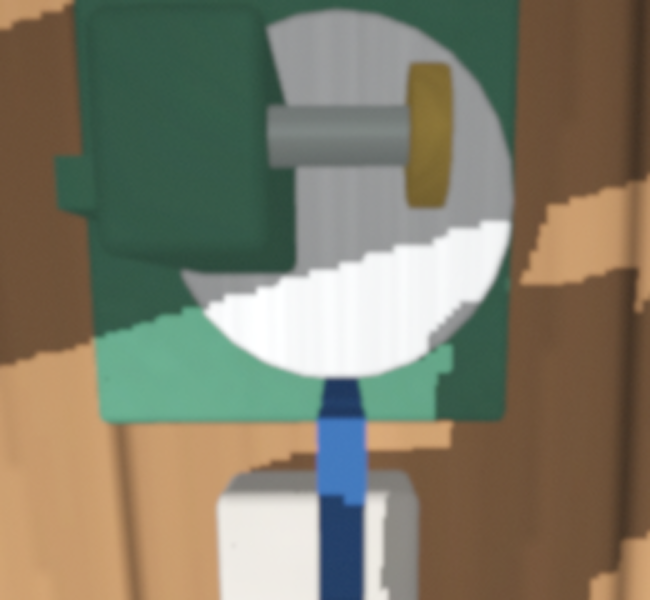

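The enlarged crop shows the pin from (267,135) to (410,135), with its free length centred at u≈338. The plate's leading edge is at u≈342, so it lines up within 1 mm and square. I'll slide on along tool x.

move_arm:
  commands:
    - {"hand": 0.2,"travel": [1,0,0.1],"twist": [0,0,0]}
    - {"hand": 0.2,"travel": [1.5,0,0],"twist": [0,0,0]}
    - {"hand": 0.2,"travel": [1,0,0],"twist": [0,0,0]}
    - {"hand": 0.2,"travel": [1,0,0],"twist": [0,0,0]}
    - {"hand": 0.2,"travel": [1,0,0],"twist": [0,0,0]}

```text
time: 13.1
position: [0.4758, 0.262, 0.1948]
tool_rot: [0.719, 0.695, 0.0, 0.0]
ft_force: [-0.1, 1.3, -3.9]
grip_width: 0.008
grip_force: 50.0
```

```bash
python3 - <<'E'
from h import *
togo([.4785,.3139,.1954])
E
```

```text
t 13.1 p [475.8 262.  194.8] yawY -2.01 tz [ 5.e-04  1.e-04 -1.e+00] grip 8.0 50.0 F [-0.1  1.3 -3.9]
tool travel cm [ 5.19  0.08 -0.06]
```

move_arm:
  commands:
    - {"hand": 0.2,"travel": [1,0,0],"twist": [0,0,0]}
    - {"hand": 0.2,"travel": [1,0,0],"twist": [0,0,0]}
    - {"hand": 0.2,"travel": [1,0,0],"twist": [0,0,0]}
    - {"hand": 0.2,"travel": [1,0,0],"twist": [0,0,0]}
    - {"hand": 0.2,"travel": [0.7,0,0],"twist": [0,0,0]}

```text
time: 13.52
position: [0.4775, 0.3091, 0.1945]
tool_rot: [0.719, 0.695, 0.0, -0.0]
ft_force: [0.2, 0.2, -2.7]
grip_width: 0.0075
grip_force: 50.0
```

move_arm:
  commands:
    - {"hand": 0.2,"travel": [0.5,0,0],"twist": [0,0,0]}
    - {"hand": 0.2,"travel": [0,0,0],"twist": [0,0,0]}
    - {"hand": 0.2,"travel": [0,0,0],"twist": [0,0,0]}

```text
time: 13.77
position: [0.4775, 0.3128, 0.1944]
tool_rot: [0.719, 0.695, -0.0, 0.0]
ft_force: [-0.7, -1.1, -2.7]
grip_width: 0.0079
grip_force: 50.0
```

```bash
python3 - <<'E'
from h import *
togo([.4785,.3139,.1824])
c=snap('wrist');save(c,'pics/w7.png');D=snap('side');save(D,'pics/d7.png')
hsv=cv2.cvtColor(D['frame'],cv2.COLOR_RGB2HSV)
for v in range(270,350,1): print(v,''.join('#' if (105<h<128 and s>130) else ('g' if 65<h<95 and s>100 else ('b' if 14<h<30 and s>150 else '.')) for h,s,x in hsv[v,385:440]))
E
```

```text
t 13.7667 p [477.5 312.8 194.4] yawY -2.01 tz [-3.e-04 -5.e-04 -1.e+00] grip 7.9 50.0 F [-0.7 -1.1 -2.7]
tool travel cm [0.11 0.1  1.2 ]
270 .......................................................
271 .......................................................
272 .......................................................
273 .......................................................
274 .......................................................
275 .......................................................
276 .......................................................
277 .......................................................
278 .......................................................
279 .......................................................
280 .......................................................
281 .......................................................
282 .......................................................
283 .......................................................
284 ....................................#..................
285 ................................##.###.................
286
[... 3136 characters left out ...]
..........................gggggg........
339 g........................................ggggg.........
340 gg......................................ggggg..........
341 ggg.....................................ggggg..........
342 ggg.....................................gggg...........
343 gggg....................................gggg...........
344 .gggg..................................ggggg...........
345 ..gggg................................ggggg............
346 ...gggg..............................gggggg............
347 ....gggg.............................gggggg............
348 .....gggg..........................gggggggg............
349 ......ggggg.......................gggggggg.............
```

The plate is on the pin at the slot's inner end, with the head clear in front. I'll move the last 1 mm across and let it down.

move_arm:
  commands:
    - {"hand": 0.2,"travel": [0.1,0,0.3],"twist": [0,0,0]}
    - {"hand": 0.2,"travel": [0,0,0.3],"twist": [0,0,0]}
    - {"hand": 0.2,"travel": [0,0,0.2],"twist": [0,0,0]}
    - {"hand": 0.2,"travel": [0,0,0.2],"twist": [0,0,0]}
    - {"hand": 0.2,"travel": [0,0,0],"twist": [0,0,0]}

```text
time: 14.28
position: [0.4773, 0.3134, 0.1839]
tool_rot: [0.72, 0.694, -0.001, -0.0]
ft_force: [-0.1, -1.0, -2.9]
grip_width: 0.0074
grip_force: 50.0
```

```bash
python3 - <<'E'
from h import *
togo([.4785,.3139,.1824])
E
```

```text
t 14.2833 p [477.3 313.4 183.9] yawY -2.06 tz [-1.3e-03 -5.0e-04 -1.0e+00] grip 7.4 50.0 F [-0.1 -1.  -2.9]
tool travel cm [0.05 0.11 0.15]
```

move_arm:
  commands:
    - {"hand": 0.2,"travel": [0,0,0.1],"twist": [0,0,0]}
    - {"hand": 0.2,"travel": [0,0,0.1],"twist": [0,0,0]}
    - {"hand": 0.2,"travel": [0,0,0],"twist": [0,0,0]}
    - {"hand": 0.2,"travel": [0,0,0],"twist": [0,0,0]}

```text
time: 14.62
position: [0.4777, 0.3138, 0.1826]
tool_rot: [0.72, 0.694, 0.0, 0.0]
ft_force: [0.3, -0.3, -2.7]
grip_width: 0.0074
grip_force: 50.0
```

```bash
python3 - <<'E'
from h import *
togo([.4785,.3139,.1824])
E
```

```text
t 14.6167 p [477.7 313.8 182.6] yawY -2.04 tz [ 1.e-04  0.e+00 -1.e+00] grip 7.4 50.0 F [ 0.3 -0.3 -2.7]
tool travel cm [0.01 0.08 0.02]
```

move_arm:
  commands:
    - {"hand": 0.2,"travel": [0,0,0.1],"twist": [0,0,0]}
    - {"hand": 0.2,"travel": [0,0,0],"twist": [0,0,0]}
    - {"hand": 0.2,"travel": [0,0,0],"twist": [0,0,0]}

```text
time: 14.87
position: [0.4778, 0.3139, 0.1822]
tool_rot: [0.72, 0.694, 0.0, 0.0]
ft_force: [-0.9, 0.5, 1.9]
grip_width: 0.0076
grip_force: 50.0
```

move_arm:
  commands:
    - {"hand": 0.2,"travel": [0,0,0.1],"twist": [0,0,0]}
    - {"hand": 0.2,"travel": [0,0,0],"twist": [0,0,0]}
    - {"hand": 0.2,"travel": [0,0,0],"twist": [0,0,0]}

```text
time: 15.12
position: [0.4779, 0.3139, 0.1821]
tool_rot: [0.72, 0.694, 0.001, 0.0]
ft_force: [-1.7, -1.2, 7.7]
grip_width: 0.0076
grip_force: 50.0
```

```bash
python3 - <<'E'
from h import *
togo([.4785,.3139,.1824])
E
```

```text
t 15.1167 p [477.9 313.9 182.1] yawY -2.04 tz [ 1.1e-03  4.0e-04 -1.0e+00] grip 7.6 50.0 F [-1.7 -1.2  7.7]
tool travel cm [ 0.    0.06 -0.03]
```

Contact came at the expected height, so the pin is seated at the top of the notch. I'll ease off and open.

move_arm:
  commands:
    - {"hand": 0.2,"travel": [0,0,-0.1],"twist": [0,0,0]}
    - {"hand": 0.2,"travel": [0,0,0],"twist": [0,0,0]}
    - {"hand": 1.4,"travel": [0,0,0],"twist": [0,0,0]}
    - {"hand": 2,"travel": [0,0,0],"twist": [0,0,0]}
    - {"hand": 3,"travel": [0,0,0],"twist": [0,0,0]}

```text
time: 15.53
position: [0.4779, 0.3139, 0.1813]
tool_rot: [0.72, 0.694, 0.0, 0.0]
ft_force: [-0.8, -0.1, -0.8]
grip_width: 0.0198
grip_force: 0.0
```

move_arm:
  commands:
    - {"hand": 3,"travel": [0,0,0],"twist": [0,0,0]}
    - {"hand": 3,"travel": [0,0,0],"twist": [0,0,0]}
    - {"hand": 3,"travel": [0,0,-1],"twist": [0,0,0]}
    - {"hand": 3,"travel": [0,0,-2],"twist": [0,0,0]}
    - {"hand": 3,"travel": [0,0,-3],"twist": [0,0,0]}

```text
time: 15.95
position: [0.4761, 0.313, 0.2403]
tool_rot: [0.72, 0.694, -0.003, -0.001]
ft_force: [0.0, 0.2, -0.3]
grip_width: 0.0297
grip_force: 0.0
```

move_arm:
  commands:
    - {"hand": 3,"travel": [0,0,-4],"twist": [0,0,0]}
    - {"hand": 3,"travel": [0,0,-4],"twist": [0,0,0]}
    - {"hand": 3,"travel": [-4,0,0],"twist": [0,0,0]}
    - {"hand": 3,"travel": [-4,0,0],"twist": [0,0,0]}
    - {"hand": 3,"travel": [0,0,0],"twist": [0,0,0]}

```text
time: 16.37
position: [0.4745, 0.2289, 0.3232]
tool_rot: [0.721, 0.693, -0.001, 0.002]
ft_force: [-0.2, -0.7, -0.3]
grip_width: 0.0301
grip_force: 0.0
```

move_arm:
  commands:
    - {"hand": 3,"travel": [0,0,0],"twist": [0,0,0]}
    - {"hand": 3,"travel": [0,0,0],"twist": [0,0,0]}
    - {"hand": 3,"travel": [0,0,0],"twist": [0,0,0]}
    - {"hand": 3,"travel": [0,0,0],"twist": [0,0,0]}
    - {"hand": 3,"travel": [0,0,0],"twist": [0,0,0]}

```text
time: 16.78
position: [0.4747, 0.2348, 0.3213]
tool_rot: [0.719, 0.695, -0.0, -0.0]
ft_force: [0.7, -0.7, 0.4]
grip_width: 0.03
grip_force: 0.0
```

```bash
python3 - <<'E'
from h import *
state()
D=snap('side');S=snap('scene')
O=[.4779,.3139,.1821-.1194]
Y=R.from_euler('z',-2.05,degrees=True).as_matrix()
for n,c in [('d',D),('s',S)]:
    hsv=cv2.cvtColor(c['frame'],cv2.COLOR_RGB2HSV)
    m=((hsv[...,0]>105)&(hsv[...,0]<128)&(hsv[...,1]>130)).astype(np.uint8)
    k,l,s,ce=cv2.connectedComponentsWithStats(m)
    for i in range(1,k):
        if s[i,4]>100: print(n,s[i],ce[i].round(1))
    print([proj(c,O+Y@np.array([0.004,y/1e3,z/1e3])).round(0).tolist() for y,z in [(-60,0),(60,0),(60,100),(30,140),(-30,140),(-60,100)]])
E
```

```text
t 16.7833 p [474.7 234.8 321.3] yawY -1.96 tz [-5.e-04  1.e-04 -1.e+00] grip 30.0 0.0 F [ 0.7 -0.7  0.4]
d [ 392  279   41   57 1115] [412.6 306.6]
[[390.0, 310.0], [424.0, 340.0], [431.0, 313.0], [424.0, 293.0], [405.0, 279.0], [395.0, 283.0]]
s [481 285  29  29 284] [495.1 300.2]
s [463 304  42  26 470] [486.5 315.7]
[[445.0, 305.0], [497.0, 332.0], [510.0, 310.0], [502.0, 293.0], [473.0, 279.0], [455.0, 282.0]]
```

move_arm:
  commands:
    - {"hand": 3,"travel": [-4,0,0],"twist": [0,0,0]}
    - {"hand": 3,"travel": [-4,0,0],"twist": [0,0,0]}
    - {"hand": 3,"travel": [-4,0,0],"twist": [0,0,0]}
    - {"hand": 3,"travel": [0,0,0],"twist": [0,0,0]}
    - {"hand": 3,"travel": [0,0,0],"twist": [0,0,0]}

```text
time: 17.3
position: [0.4708, 0.1125, 0.3216]
tool_rot: [0.721, 0.693, 0.0, -0.0]
ft_force: [0.8, 1.2, 0.1]
grip_width: 0.0298
grip_force: 0.0
```

move_arm:
  commands:
    - {"hand": 3,"travel": [0,0,0],"twist": [0,0,0]}
    - {"hand": 3,"travel": [0,0,0],"twist": [0,0,0]}
    - {"hand": 3,"travel": [0,0,0],"twist": [0,0,0]}
    - {"hand": 3,"travel": [0,0,0],"twist": [0,0,0]}
    - {"hand": 3,"travel": [0,0,0],"twist": [0,0,0]}

```text
time: 17.72
position: [0.4705, 0.1149, 0.3215]
tool_rot: [0.719, 0.695, -0.0, -0.0]
ft_force: [0.2, -0.8, 0.5]
grip_width: 0.0302
grip_force: 0.0
```

```bash
python3 - <<'E'
from h import *
state()
A=[]
for i in range(4):
    D=snap('side')
    hsv=cv2.cvtColor(D['frame'],cv2.COLOR_RGB2HSV)
    m=((hsv[...,0]>105)&(hsv[...,0]<128)&(hsv[...,1]>130)).astype(np.uint8)
    A.append(m); print(m.sum(), np.argwhere(m[250:350,370:450]).mean(0).round(2), (A[0]!=m).sum())
hsv=cv2.cvtColor(D['frame'],cv2.COLOR_RGB2HSV)
for v in range(276,345,2): print(v,''.join('#' if x else '.' for x in m[v,385:440]))
# bystanders: diff with first side image
d=cv2.absdiff(cv2.imread('pics/side0.png')[:,:,::-1],D['frame']).max(2)
for n,(x0,y0,x1,y1) in dict(bottle=(420,320,455,385),block=(360,288,395,326),bowl=(243,278,288,314)).items(): print(n,np.mean(d[y0:y1,x0:x1]>40).round(3))
E
```

```text
t 17.7167 p [470.5 114.9 321.5] yawY -1.94 tz [-1.e-04  1.e-04 -1.e+00] grip 30.2 0.0 F [ 0.2 -0.8  0.5]
1116 [56.54 42.59] 0
1115 [56.53 42.59] 5
1118 [56.54 42.57] 2
1114 [56.59 42.57] 8
276 .......................................................
278 .......................................................
280 ......................###..............................
282 ......................######...........................
284 .....................#########.........................
286 .....................###########.......................
288 ...........#......#.###############....................
290 ..........####..#####################..................
292 .........###############################...............
294 .........################################..............
296 .........###############################...............
298 ........#############..#################...............
300 ........##########..........###########................
302 ........##########............#########................
304 .......###########............#########................
306 .......
[... 524 characters left out ...]
....
324 ..........................##################...........
326 ............................################...........
328 ...............................############............
330 .................................##########............
332 ...................................#######.............
334 .....................................#####.............
336 .......................................................
338 .......................................................
340 .......................................................
342 .......................................................
344 .......................................................
bottle 0.204
block 0.174
bowl 0.253
```

```bash
python3 -c "
from rig import robot
print(robot.hand_in())"
```

```text
the job is handed in; nothing more can be done
None
```

I handed the job in at about 18 s; no verdict came back. The cover lies flat, handle up, on the near end of the board, and the blue template hangs still from the pin in its notch. I didn't touch the red template, bowl, bottle or block, but the final image comparison for the bowl, bottle and block was inconclusive (probably shadows), and red was not re-imaged after I took blue out.

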